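# Close up the book rack and lock its end

### The job

The pocket books in the rack are standing loose. Loosen the wing screw on the sliding end's collar, slide that end along its rail until all the books are closed up against the far end, and while pressing it on them with a light, steady push of about 10 N tighten the wing screw firmly again, so that the row stays clamped when you let go. Do not squeeze the books hard, keep the books standing and do not disturb the other things on the counter.

Things in the scene. Friction and masses are not known exactly. Their poses are not given: they have to be found in the camera images.
- rack: Fixed walnut book rack: base board 296 mm long, top 16 mm up; end blocks 158 x 16 x 52 mm at y = -140 and +165 mm; two steel rails along y, 34 mm up, at x = -58 (front, 12 mm thick) and +67 mm. Origin: underside, mid width; +y runs along the rails from the sliding end (right) to the far end (left). The far end, a felt-faced plate, is screwed fast with its face anywhere in y = 92 to 128 mm.
- end (a joint): Travel of the sliding end in m along the rails, positive towards the books (+y of the rack), 0 to 0.13; its felt face is at y = -63 mm + this. Slides with about 2 N of drag when loose; books pushed along add up to 3 N. Where the row comes solid (gaps of a few mm between books, up to 42 mm before the far end) is to be felt; then the felt-faced cheek, on springs, gives 4 N per mm for 7 mm.
- screw (a joint): Turn of the wing screw in rad: 0 is its tight stop, growing counter-clockwise seen from above (loosening), at most 2.0. Its tip presses on the rail below 0.9, harder the smaller the value, and is clear above 0.9: 1.1 or more is loose, below 0.3 firmly tight. It takes up to 0.2 N m to turn, stays where it is left and starts between 0 and 0.2. Tight, it holds the end against some 35 N.
- screw_head (a point): Middle of the screw's black wing, an upright bar 38 mm long, 9.5 mm thick, 19 mm high, 84 mm above the counter, on top of the collar (30 mm aluminium cylinder, with boss 59 mm high), 50 mm behind the felt face, over the front rail. x runs along the bar, z up. It turns with the screw (rising 1 mm per rad) and travels with the sliding end, which may be pushed along by it. Cheek 97 mm high.
- book_d: Green pocket book nearest the sliding end, upright, 22 mm thick (y), 78 mm deep (x), 107 mm high, 100 g like the others; origin under its centre, z up. At the start the felt face stands 10 to 50 mm from it.
- book_a: Dark red pocket book nearest the far end, standing upright, 18 mm thick, 104 mm high; origin at the centre of its underside, z up.
- book_b: Navy pocket book, second from the far end, upright, 22 mm thick, 109 mm high; origin at the centre of its underside, z up.
- book_c: Ochre pocket book, third from the far end, upright, 16 mm thick, 99 mm high; origin at the centre of its underside, z up.
- glue_stick: Bystander: green and white glue stick standing on its base, 27 mm thick, 91 mm high; origin under its centre.
- book_out: Bystander: teal pocket book lying flat, 112 x 78 x 18 mm; origin at the middle of a short edge, 9 mm up.
- eraser: Bystander: blue and white eraser lying flat, 42 x 19 x 12 mm; origin under its centre.
Mind the look-alikes: they are no part of the job. What is shaped like the book_d but purple is not meant.

How it is judged:
By the outcome, as a careful person would: the job done as asked, in the order asked, and still so for the second after the job is handed in, with the robot touching nothing.
It also fails if it takes over 54 s, if anything falls off the work surface, if the arm or the gripper's body presses on something with over 40 N, if the wrist force passes 120 N, or if a joint passes its speed limit or range.

### The arm

A 6-joint arm with a two-finger parallel gripper is mounted at the origin on a cart in front of the work surface, level with it; the furniture and walls round the work are solid. World frame = base frame: x ahead of the robot, y to its left, z up, the work surface at z = 0. Lengths are in mm, angles in rad, forces in N, time in s.
With the tool pointing down it reaches from about 300 to 775 mm from the base axis. Payload 14.6 kg.
Tool frame: the origin (TCP) lies at the very end of the fingers, on their centre line; the grasp point (between the pads) lies 19 mm behind it; z points along the fingers, y is the line along which they close (so a half turn about z gives the same grasp; the last joint's range is limited). The gripper opens to 85 mm and grips with 20 to 120 N. Pads are 22 mm wide; open, the fingers measure 114 mm over their backs; the gripper's body (76 mm by 85 mm) begins 54 mm behind the grasp point. The pads swing forward as they close: fully open they stand 13 mm farther back than shut.
Start: joints at [-1.337, 0.3, 1.521, -0, 1.321, -0.067], TCP at [162.949, -525.297, 231.281] pointing down, gripper open.
Joint ranges: [-3.03, 3.03], [-0.79, 2.21], [0.23, 2.52], [-1.04, 4.18], [0, 3.07], [-2.55, 2.55]. Speed limits (rad/s): [2.22, 2.22, 2.57, 3.14, 3.14, 3.14].

### API

Orientations are given as a rotation vector (axis times angle).
In Python, from workcell import arm, hand, viewer, order, spotter gives the robot as it stands. Calls block until the motion is done:
- arm.move_ptp(position, orientation): joint-space move of the TCP to a pose.
- arm.move_l(position, frame=None, feed=150): straight line of the TCP; frame=None keeps the orientation; feed is the mean speed in mm/s.
- arm.goto_joints(angles): joint-space move.
- hand.move_gripper(opening, force=None): finger opening in mm; force is the grip in N (None keeps the last); returns when the fingers have stopped.
- arm.sleep(seconds).
- arm.inverse_kinematics(position, orientation): joint angles nearest the present ones, or None.
- viewer.capture(name): name is "scene" or "top" or "wrist"; returns the picture (480x640x3 uint8, red, green, blue); there is no depth.
- viewer.camera_model(name): a dict with "K" (3x3 intrinsics, pixels), "R" (3x3) and "t" (3): a world point X has camera coordinates R X + t; the wrist camera has in their place "hand_eye" (4x4, takes a point from camera to tool coordinates, whose origin is the TCP and whose axes are the flange's). Camera axes: x right, y down, z forward; pixel columns grow to the right and rows downward; lengths in mm; the calibration is good to about 2 mm. A picture is of the moment at which its call begins: read the wrist's pose just before it. camera_model takes no time and is no camera call.
A pose or a line that the arm cannot do raises arm.PlanningError and nothing moves.
- order.close_job(): hands the job in; it is judged then, once.
Trained networks look in the newest picture that a camera, given by its name, has taken for a name from the list of things; names that differ only in an ending like _2 or _b are one class to them, and where a whole thing is asked for, a point or a joint stands for the part that bears it (a point fixed in the world has none). Each returns a list of dicts, best first, with "p" (0 to 1); they miss things now and then, are a little off and sometimes report something else, mostly with a low value. They report only what shows in the picture. A call takes as long as a camera call. They do not tell look-alikes from the thing itself.
- spotter.outline_of(camera, label): "pixels" (480x640 bool, what is visible of it) and "rect" ([left, top, right, bottom] in pixels, round what is visible of it).
Readings, each from a call of its own:
- arm.get_clock(): time.
- arm.get_joints(): joint angles.
- arm.get_qd(): joint speeds.
- arm.get_joint_efforts(): joint torques, N m.
- arm.get_tcp_pos(): TCP position.
- arm.get_ee_rot(): TCP orientation.
- arm.get_ft_force(): force on the tool from outside, world axes, zero at the start.
- arm.get_moment(): the same for the moment, N m.
- arm.get_gripper_width(): finger opening in mm.
- arm.get_grip_force(): force on a finger pad.
Only numpy, scipy, OpenCV 4.12 (cv2) and the standard library are available. Lean on these libraries where they do the work, as an engineer would, in place of code of your own. Each camera call takes 0.05 s, during which the arm holds its last target. There are 200 camera calls.

## Working session

There is one attempt and no reset: what is moved stays moved. The work goes in short steps, each a Python script; the robot and the scene stay as the last script left them, time stands still between calls to the robot, and variables do not carry over. Pictures are saved under pics/ and viewed, at most 12 in all, crops included, and the job is handed in when it is done.

```bash
ls; mkdir -p pics; python3 - <<'E'
from workcell import arm, hand, viewer, order, spotter
import cv2, numpy as np
for n in ("scene","top"):
    im=viewer.capture(n); cv2.imwrite(f"pics/{n}0.png",im[:,:,::-1])
    m=viewer.camera_model(n); print(n,{k:np.round(v,3).tolist() for k,v in m.items()})
    for l in ("screw_head","book_d","book_a","book_b","rack","end"):
        for r in spotter.outline_of(n,l)[:3]:
            print(l,round(r["p"],2),r["rect"],np.argwhere(r["pixels"]).mean(0)[::-1].round(1))
print(viewer.camera_model("wrist"),arm.get_ee_rot(),arm.get_clock())
E
```

```text
pics
scene {'K': [[478.082, 0.0, 310.975], [0.0, 478.082, 235.983], [0.0, 0.0, 1.0]], 'R': [[-0.957, -0.291, -0.01], [-0.186, 0.637, -0.748], [0.224, -0.714, -0.663]], 't': [597.926, 56.721, 1239.359]}
book_d 0.95 [297.2, 286.3, 336.6, 302.3] [317.5 294.8]
book_d 0.88 [301.4, 272.3, 335.7, 289.0] [320.2 280. ]
book_d 0.81 [232.2, 354.4, 273.6, 421.9] [252.5 388.6]
book_a 0.95 [297.2, 286.3, 336.6, 302.3] [317.5 294.8]
book_a 0.88 [301.4, 272.3, 335.7, 289.0] [320.2 280. ]
book_a 0.81 [232.2, 354.4, 273.6, 421.9] [252.5 388.6]
book_b 0.95 [297.2, 286.3, 336.6, 302.3] [317.5 294.8]
book_b 0.88 [301.4, 272.3, 335.7, 289.0] [320.2 280. ]
book_b 0.81 [232.2, 354.4, 273.6, 421.9] [252.5 388.6]
rack 0.75 [275.7, 248.2, 362.6, 381.3] [320.2 322.3]
end 0.66 [297.1, 262.1, 359.4, 301.6] [346.1 283.3]
top {'K': [[536.601, 0.0, 317.015], [0.0, 536.601, 248.013], [0.0, 0.0, 1.0]], 'R': [[-0.029, -1.0, -0.013], [-0.993, 0.03, -0.117], [0.117, 0.009, -0.993]], 't': [225.279, 540.394, 1160.01]}
book_d 0.86 [222.3, 256.8, 243.4, 295.8] [231.9 275. ]
book_d 0.69 [245.5, 253.2, 265.3, 292.1] [255.8 270
[... 411 characters left out ...]
2, 335.5, 324.9] [261.1 273.8]
end 0.88 [265.5, 239.1, 303.0, 303.7] [281.1 276.3]
end 0.63 [287.2, 290.6, 305.6, 304.0] [296.  296.4]
{'K': array([[337.60449503,   0.        , 319.66962604],
       [  0.        , 337.60449503, 237.60336031],
       [  0.        ,   0.        ,   1.        ]]), 'hand_eye': array([[ 1.50908034e-03, -9.46968260e-01, -3.21323570e-01,
         8.47047192e+01],
       [ 9.99998343e-01,  1.75621462e-03, -4.79272863e-04,
        -5.07846966e-01],
       [ 1.01816934e-03, -3.21322314e-01,  9.46969341e-01,
        -1.43486659e+02],
       [ 0.00000000e+00,  0.00000000e+00,  0.00000000e+00,
         1.00000000e+00]])} [3.10610923e+00 4.70636420e-01 7.13861468e-05] 0.7
```

```bash
python3 - <<'E'
import cv2
a=cv2.imread("pics/top0.png")[200:350,150:370]; cv2.imwrite("pics/topc.png",cv2.resize(a,None,fx=3.5,fy=3.5,interpolation=cv2.INTER_CUBIC))
E
```

```text
(no output)
```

View pics/topc.png

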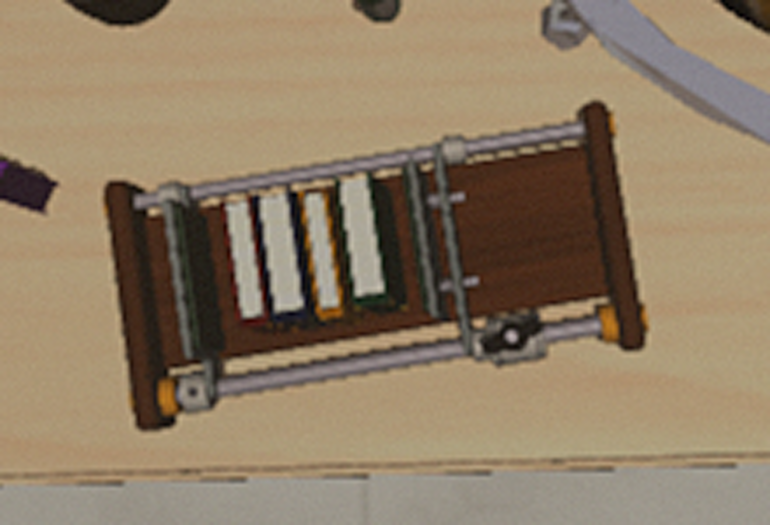

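View pics/scene0.png

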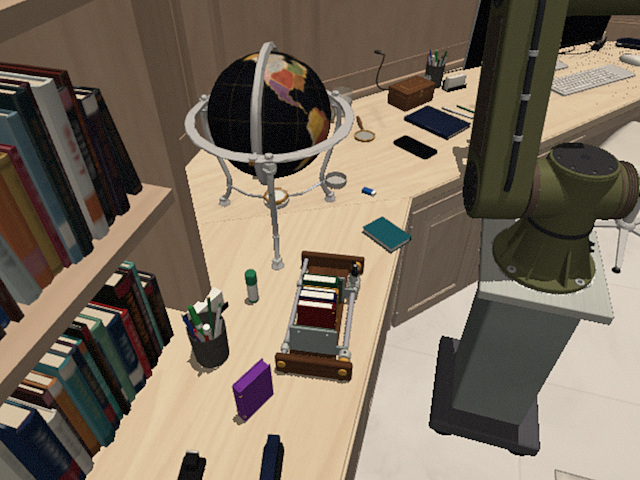

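```bash
cat > h.py <<'E'
from workcell import arm, hand, viewer, order, spotter
import cv2, numpy as np
from scipy.spatial.transform import Rotation as Ro
def rot(yaw):  # tool down, tool x at world yaw
    return (Ro.from_euler('z',yaw)*Ro.from_euler('x',np.pi)).as_rotvec()
def cam(name):
    m=viewer.camera_model(name)
    if name!="wrist": return m["K"],m["R"],m["t"]
    T=np.eye(4);T[:3,:3]=Ro.from_rotvec(arm.get_ee_rot()).as_matrix();T[:3,3]=arm.get_tcp_pos()
    W=np.linalg.inv(T@m["hand_eye"]);return m["K"],W[:3,:3],W[:3,3]
def ray(c,u,v,z):
    K,R,t=c;d=R.T@np.linalg.inv(K)@[u,v,1];o=-R.T@t
    return o+d*(z-o[2])/d[2]
E
python3 - <<'E'
from h import *
c=cam("top");f=lambda x,y,z:ray(c,150+x/3.5,200+y/3.5,z).round(1)
print("screw",f(512,337,93)); print("rail",f(230,387,40),f(600,325,40))
print("barends",f(480,350,93),f(540,325,93))
print("backplate",f(465,345,97),f(440,150,97))
print("bookd",f(345,180,123),f(370,300,123),"ends",f(123,190,52),f(155,420,52),f(597,108,52),f(632,340,52))
s=cam("scene"); print("feet",ray(s,277,265,0),ray(s,330,198,0),ray(s,225,202,0),"glue",ray(s,252,300,0))
print(rot(0), Ro.from_rotvec(arm.get_ee_rot()).as_matrix().round(2))
E
```

```text
screw [439.5 254.9  93. ]
rail [415.1 434.5  40. ] [446.9 202.4  40. ]
barends [432.3 274.2  93. ] [446.1 238.   93. ]
backplate [435.4 282.8  97. ] [552.8 295.4  97. ]
bookd [533.4 349.3 123. ] [462.5 335.7 123. ] ends [539.5 498.4  52. ] [396.1 478.6  52. ] [582.3 200.2  52. ] [436.7 182.8  52. ]
feet [649.93519589 218.18642941   0.        ] [594.02311866 -95.04013331   0.        ] [890.34851599  11.66192314   0.        ] glue [ 6.66924936e+02  3.46070297e+02 -1.13686838e-13]
[3.14159265 0.         0.        ] [[ 0.96  0.3   0.  ]
 [ 0.3  -0.96 -0.  ]
 [ 0.    0.   -1.  ]]
```

View pics/top0.png

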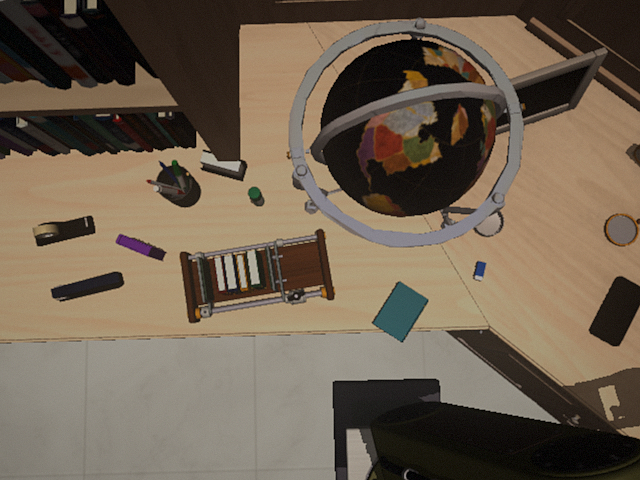

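```bash
python3 - <<'E'
from h import *
def P(c): return c[0]@np.c_[c[1],c[2]]
T,S=cam("top"),cam("scene")
X=cv2.triangulatePoints(P(T),P(S),np.array([407.,137]),np.array([270.,118]));X=(X/X[3])[:3,0];print("centre",X)
for uv in ((410,245),(330,225),(300,190)): print(ray(T,*uv,X[2]).round())
print(arm.get_joints())
ori=rot(np.radians(111))
a=np.radians(30)
for p,o in (((101,-325,280),arm.get_ee_rot()),((440,255,240),ori),((440,255,67),ori),((440,255,67),rot(np.radians(180))),((425,350,67),ori),((425,350,67),rot(np.radians(180)))):
    q=arm.inverse_kinematics(p,o); print(p,None if q is None else np.round(q,2))
E
```

```text
centre [705.5337182   46.64752155 318.50709843]
[513.  50. 319.]
[552. 183. 319.]
[614. 233. 319.]
[-1.33662090e+00  2.99871754e-01  1.52098157e+00  4.41116926e-05
  1.32070520e+00 -6.65870368e-02]
(101, -325, 280) [-1.38 -0.23  1.96  0.    1.42 -0.11]
(440, 255, 240) [ 0.45  0.2   1.62 -0.    1.32  0.09]
(440, 255, 67) [ 0.45  0.41  1.79 -0.    0.94  0.09]
(440, 255, 67) [ 0.45  0.41  1.79  0.    0.94 -1.12]
(425, 350, 67) [ 0.62  0.49  1.67 -0.    0.98  0.26]
(425, 350, 67) [ 0.62  0.49  1.67 -0.    0.98 -0.95]
```

```bash
python3 - <<'E'
from h import *
arm.move_l([101,-325,280],feed=300)
q=np.array(arm.get_joints()); q[0]=0.45; q[5]=0.09; arm.goto_joints(q)
arm.move_ptp([440,255,200],rot(np.radians(111)))
hand.move_gripper(40)
print(arm.get_clock(),arm.get_tcp_pos(),arm.get_ft_force())
c=cam("wrist");im=viewer.capture("wrist");cv2.imwrite("pics/w1.png",im[:,:,::-1])
np.savez("c1.npz",*c)
for l in("screw_head","screw"):
  for r in spotter.outline_of("wrist",l)[:3]:
    m=r["pixels"]; print(l,r["p"],r["rect"],np.argwhere(m).mean(0)[::-1])
E
```

```text
5.05 [439.94935537 254.98958135 200.25264134] [-0.8892334  -0.60318075  0.29520028]
screw_head 0.83 [307.2, 204.1, 334.0, 254.9] [321.46056338 229.55915493]
screw 0.89 [314.8, 209.0, 330.0, 258.0] [321.60196906 229.24331927]
screw 0.16 [305.1, 168.8, 482.1, 252.1] [386.56477591 201.58228291]
```

View pics/w1.png

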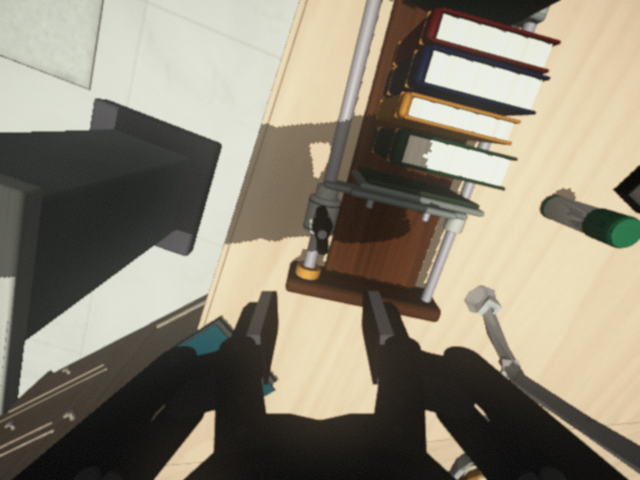

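```bash
python3 - <<'E'
from h import *
z=np.load("c1.npz");c=[z[k] for k in z.files]
im=cv2.imread("pics/w1.png");cr=im[180:280,260:380]
g=cr.max(2)
cv2.imwrite("pics/w1c.png",cv2.resize(cr,None,fx=6,fy=6,interpolation=cv2.INTER_CUBIC))
for l in("screw_head","screw"):
    m=spotter.outline_of("wrist",l)[0]["pixels"];p=np.argwhere(m)[:,::-1]
    w=np.array([ray(c,u,v,88)[:2] for u,v in p]);e,V=np.linalg.eigh(np.cov(w.T));d=V[:,1]
    s=(w-w.mean(0))@d
    print(l,w.mean(0),np.degrees(np.arctan2(d[1],d[0]))%180,np.ptp(s),np.ptp((w-w.mean(0))@V[:,0]))
for uv in((335,183),(372,1),(322,198)):print(ray(c,*uv,40).round(1))
E
```

```text
screw_head [442.10679575 259.29707872] 113.23211746120508 40.101574945981085 16.693440890403256
screw [442.11596496 259.58224672] 112.93355933460063 40.059207025337585 16.650073177125595
[443.3 290.9  40. ]
[417.6 430.8  40. ]
[437.4 273.9  40. ]
```

View pics/w1c.png

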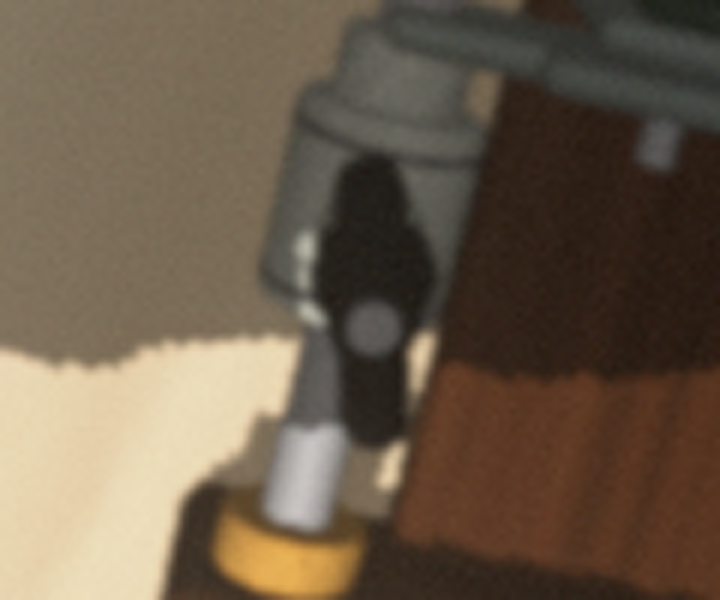

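```bash
python3 - <<'E'
from h import *
z=np.load("c1.npz");c=[z[k] for k in z.files]
print(ray(c,322,229.7,93),[ray(c,322,234.5,k)[:2].round(1) for k in(93,97,100)],ray(c,322.5,206,93),ray(c,322,253,93))
print([ray(cam("top"),296.3,296.3,k)[:2].round(1) for k in(93,97,100)])
E
```

```text
[441.88953695 260.91042569  93.        ] [array([443.3, 257.2]), array([442.8, 258.5]), array([442.4, 259.4])] [435.41179984 278.64900394  93.        ] [448.92968933 242.77347709  93.        ]
[array([439.5, 254.9]), array([439.3, 254.7]), array([439.3, 254.5])]
```

```bash
python3 - <<'E'
from h import *
arm.move_l([441.8,259,130],rot(np.radians(111)),feed=100)
c=cam("wrist");im=viewer.capture("wrist");cv2.imwrite("pics/w2.png",im[150:450,120:520,::-1]);np.savez("c2.npz",*c)
r=spotter.outline_of("wrist","screw_head")
for r in r[:2]: 
    p=np.argwhere(r["pixels"])[:,::-1];print(r["p"],r["rect"],ray(c,*p.mean(0),88))
print(arm.get_clock(),arm.get_ft_force())
E
```

```text
0.62 [301.8, 237.2, 334.2, 304.7] [442.0220681  259.88867407  88.        ]
6.25 [0.73121225 1.05541533 0.52830065]
```

View pics/w2.png

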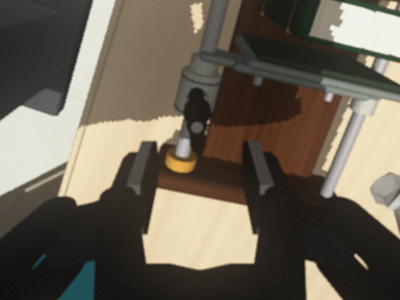

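```bash
python3 - <<'E'
from h import *
arm.move_l([442,259.5,67],feed=100); print(arm.get_ft_force())
hand.move_gripper(0,30); arm.sleep(.2)
print(arm.get_clock(),arm.get_gripper_width(),arm.get_grip_force(),arm.get_ft_force(),arm.get_moment(),arm.get_tcp_pos())
E
```

```text
[-0.85185164 -0.20880024  0.85540428]
7.5583 16.247660434477847 28.992423713207245 [-14.93036399  -5.38228351  13.98097663] [-1.08989223  2.62542998 -0.06252282] [440.56424692 259.04435385  67.58277745]
```

```bash
python3 - <<'E'
from h import *
hand.move_gripper(30); arm.move_l([440.4,259,73],feed=100); print(arm.get_ft_force())
hand.move_gripper(0,30); arm.sleep(.2)
print(arm.get_clock(),arm.get_gripper_width(),arm.get_grip_force(),arm.get_ft_force(),arm.get_moment(),arm.get_tcp_pos())
c=cam("wrist");im=viewer.capture("wrist");cv2.imwrite("pics/w3.png",cv2.resize(im[200:440,180:460,::-1],None,fx=2.5,fy=2.5))
E
```

```text
[ 0.54459375  0.32808415 -0.49433349]
8.5917 14.926679806258974 29.169657826423645 [-3.37525153 -2.02153149  5.14628634] [-0.21154909  0.49713922 -0.02803645] [440.33690134 258.96327206  73.18831881]
```

View pics/w3.png

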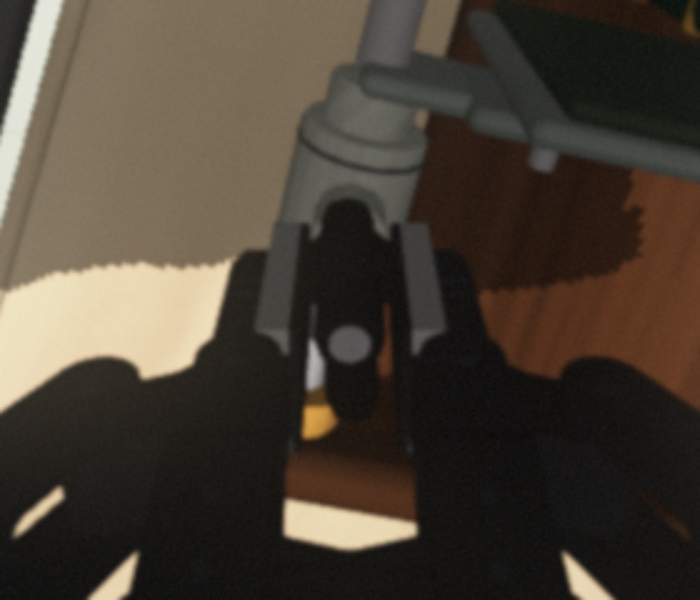

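```bash
python3 - <<'E'
from h import *
hand.move_gripper(0,60)
p=np.array([440.3,258.95,73]);y0=np.radians(111)
for k in range(1,8):
    y=y0+1.26*k/7
    arm.move_l(p,rot(y),feed=100) if False else arm.move_ptp(p,rot(y))
    f=np.array(arm.get_ft_force());m=arm.get_moment()
    print(round(arm.get_clock(),2),np.round(f,1),np.round(m,2),np.round(arm.get_gripper_width(),1))
    n=np.array([np.sin(y),-np.cos(y)]); p[:2]+=np.clip(n*(f[:2]@n)*0.05,-1,1)
print(p)
c=cam("wrist");im=viewer.capture("wrist");cv2.imwrite("pics/w4.png",cv2.resize(im[200:440,180:460,::-1],None,fx=2.5,fy=2.5))
E
```

```text
9.15 [-6.1 -1.6 10.5] [-0.51  1.03  0.05] 12.6
9.44 [-6.9 -3.1 12. ] [-0.59  1.2   0.05] 12.9
9.73 [-7.5 -4.5 13.9] [-0.74  1.21  0.06] 12.5
10.03 [-7.8 -2.9 14.8] [-0.65  1.24  0.01] 13.0
10.32 [-8.8 -3.6 16.9] [-0.55  1.43  0.07] 12.7
10.61 [-8.5 -2.9 18.2] [-0.49  1.57  0.02] 12.9
10.9 [-10.4  -3.8  21.1] [-0.46  1.73  0.07] 12.9
[439.26830151 257.3129487   73.        ]
```

View pics/w4.png

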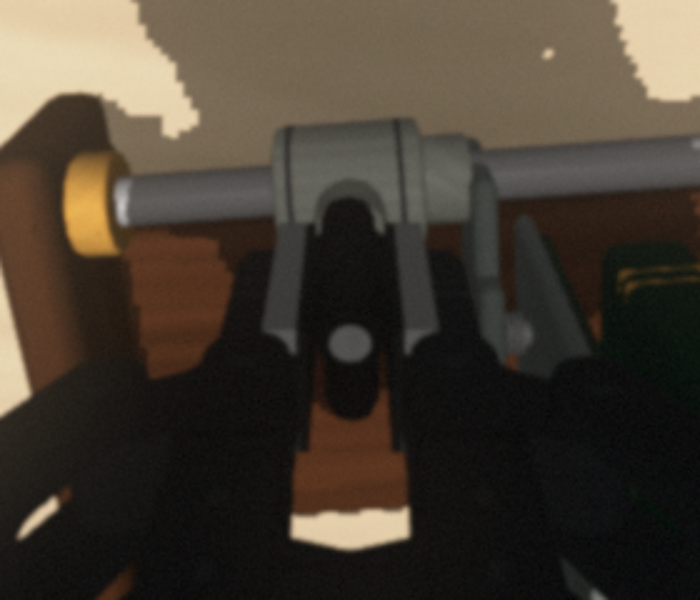

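```bash
cat >> h.py <<'E'
U=np.array([np.cos(np.radians(98.5)),np.sin(np.radians(98.5))]); N=np.array([U[1],-U[0]])
def force(n=6):
    F=[]
    for _ in range(n): F.append(arm.get_ft_force()); arm.sleep(.015)
    return np.mean(F,0)
E
python3 - <<'E'
from h import *
y=np.radians(111)+1.26
p=np.array([439.3,257.3,75.]);
for _ in range(3):
    arm.move_l(p); f=force(); print("relax",f.round(1),p.round(1))
    p[:2]+=np.clip(N*(f[:2]@N)*.06,-1,1)+U*(f[:2]@U)*.05; p[2]+=np.clip(f[2]*.08,-1,1)
s=0
while s<100:
    p[:2]+=2*U; s+=2; arm.move_l(p,feed=40); f=force(3); fu=-f[:2]@U; fn=f[:2]@N
    if s%6==0 or fu>5: print(s,round(arm.get_clock(),2),round(fu,1),round(fn,1),round(f[2],1))
    if fu>7.5 or arm.get_clock()>30: break
    p[:2]+=np.clip(fn*.04,-.4,.4)*N; 
print(p,arm.get_tcp_pos(),arm.get_clock(),arm.get_moment())
np.save("p.npy",p)
E
```

```text
relax [-3.2  1.  -0.2] [439.3 257.3  75. ]
relax [-2.8  1.1 -2.2] [439.1 257.3  75. ]
relax [-2.2 -0.2 -1.6] [438.9 257.4  74.8]
6 12.9 -0.3 1.4 -0.6
12 13.8 -0.6 1.3 0.5
18 14.7 0.1 0.9 2.5
24 15.6 1.3 0.2 2.4
30 16.5 1.7 0.7 2.2
36 17.4 1.6 1.2 2.7
42 18.3 1.8 0.1 3.6
48 19.2 1.2 1.0 2.6
54 20.1 1.8 1.3 2.9
58 20.7 5.0 -0.1 3.9
60 21.0 10.4 0.0 5.4
[430.82290352 316.856644    74.67731176] [430.95003379 316.05086376  74.63540555] 21.0 [-1.73765736 -0.36084767  0.00921279]
```

```bash
python3 - <<'E'
from h import *
p=np.load("p.npy")
for k in range(6):
    f=force(12); fu=-f[:2]@U; print(round(arm.get_clock(),2),round(fu,1),f.round(1),np.round(arm.get_tcp_pos(),2))
    if fu>11.3: break
    p[:2]+=.4*U; arm.move_l(p,feed=20)
np.save("p.npy",p)
im=viewer.capture("wrist");cv2.imwrite("pics/w5.png",im[:,:,::-1])
E
```

```text
21.2 10.1 [  1.6 -10.    5.9] [430.93 316.03  74.62]
21.65 12.6 [  2.1 -12.4   6.2] [430.9  316.14  74.59]
```

View pics/w5.png

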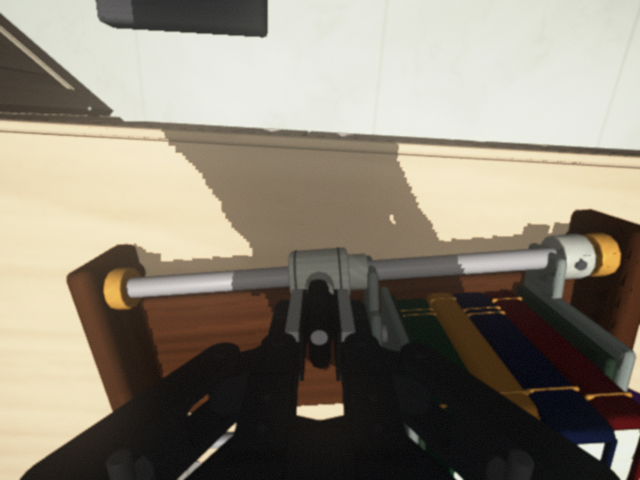

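```bash
python3 - <<'E'
from h import *
p=np.load("p.npy"); y1=np.radians(111)+1.26
xt=lambda y:np.array([np.cos(y),np.sin(y)])
A=p[:2]-1.8*xt(y1); z=p[2]
for k in range(1,12):
    a=.125*k; y=y1-a
    arm.move_ptp([*(A+1.8*xt(y)),z-.001*0-min(a,1.26)*1.0+.3],rot(y))
    f=force(6);fu=-f[:2]@U
    print(round(1.26-a,2),round(arm.get_clock(),2),round(fu,1),round(f[:2]@N,1),round(f[2],1),np.round(arm.get_moment()[2],2),round(arm.get_gripper_width(),1),np.round(arm.get_tcp_pos(),1))
    if a<.45: A=A+U*np.clip((12-fu)*.08,-.4,.4)
im=viewer.capture("wrist");cv2.imwrite("pics/w6.png",im[:,:,::-1])
E
```

```text
1.14 22.05 11.8 1.5 3.0 -0.08 12.0 [430.9 316.4  74.6]
1.01 22.4 11.7 1.7 3.1 -0.1 12.5 [430.9 316.6  74.4]
0.89 22.75 11.9 1.8 3.0 -0.04 12.6 [431.  316.9  74.3]
0.76 23.1 11.4 1.8 2.9 -0.08 12.3 [431.1 317.1  74.2]
0.64 23.45 11.7 1.4 2.9 -0.07 12.7 [431.2 317.3  74. ]
0.51 23.8 11.2 1.9 2.6 -0.05 13.0 [431.3 317.5  73.9]
0.39 24.15 11.2 2.1 2.7 -0.06 12.4 [431.5 317.7  73.8]
0.26 24.5 11.3 2.1 2.7 -0.08 12.2 [431.7 317.8  73.7]
0.14 24.85 11.4 2.4 2.8 -0.06 12.3 [431.9 317.9  73.6]
0.01 25.2 11.5 2.4 2.7 -0.05 12.5 [432.2 318.1  73.5]
-0.11 25.55 11.0 2.7 1.7 -0.03 12.3 [432.4 318.1  73.4]
```

```bash
python3 - <<'E'
from h import *
y1=np.radians(111)+1.26-1.375
xt=lambda y:np.array([np.cos(y),np.sin(y)])
p=np.array(arm.get_tcp_pos()); cmd=p.copy(); cmd[:2]+=U*11/14  # keep present push
A=cmd[:2]-1.8*xt(y1)
for k in range(1,5):
    y=y1-.05*k
    arm.move_ptp([*(A+1.8*xt(y)),p[2]],rot(y)); f=force(6);m=arm.get_moment()
    print(k,round(arm.get_clock(),2),round(-f[:2]@U,1),round(f[:2]@N,1),round(m[2],2),round(arm.get_gripper_width(),1))
    if abs(m[2])>.35: break
im=viewer.capture("wrist");cv2.imwrite("pics/w6.png",cv2.resize(im[200:440,140:640,::-1],None,fx=1.6,fy=1.6))
E
```

```text
1 25.95 10.0 1.5 0.07 12.8
2 26.3 9.8 1.5 0.24 12.5
3 26.65 9.9 1.4 0.39 12.5
```

View pics/w6.png

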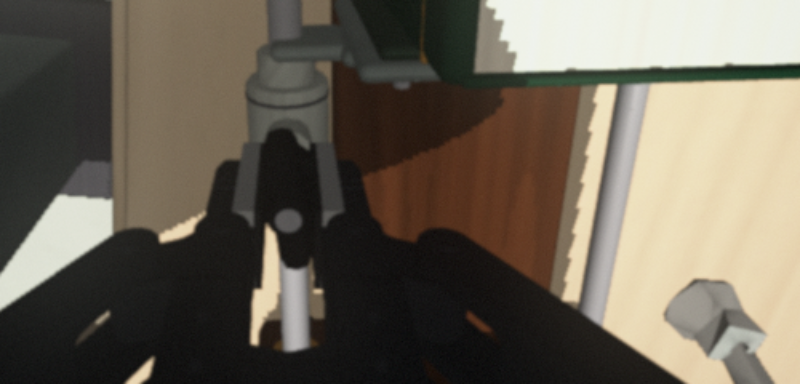

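```bash
python3 - <<'E'
from h import *
p=np.array(arm.get_tcp_pos()); arm.move_l(p,feed=20); f=force(); print(f.round(1))
hand.move_gripper(32); print(force().round(1),arm.get_tcp_pos())
arm.move_l(p+[0,0,60],feed=80); arm.move_l([400,270,230],feed=150)
print(arm.get_clock(),force().round(1))
im=viewer.capture("top");cv2.imwrite("pics/top9.png",cv2.resize(im[200:350,150:370,::-1],None,fx=2,fy=2,interpolation=cv2.INTER_CUBIC))
T=cv2.imread("pics/top9.png")
w=viewer.capture("wrist")[:,:,::-1]
a=cv2.resize(w,(440,330));o=np.vstack([T,np.zeros((0,440,3),np.uint8),a])[:600]
cv2.imwrite("pics/fin.png",np.hstack([T,cv2.resize(w,(360,270)).copy()[:0]]) if 0 else cv2.resize(np.vstack([T,a]),None,fx=.95,fy=.95))
E
```

```text
[ 1.3 -5.4  4.6]
[0.  0.1 0.2] [432.55249032 318.22112606  73.14470833]
29.275 [-0.2  0.3 -0. ]
```

View pics/fin.png

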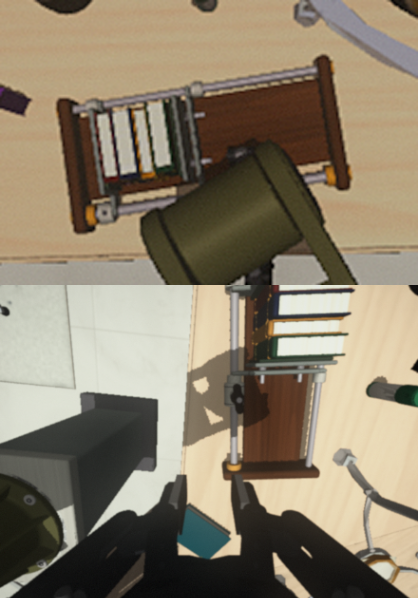

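```bash
python3 -c "
from h import *
print(order.close_job())"
```

```text
the job is handed in; nothing more can be done
None
```

The row is clamped and the job is handed in: I loosened the screw, closed the books up against the far end, and retightened the screw to its stop under about 10 N, with the books still standing. The robot had let go and backed off by 29 s of the 54 s allowed.

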